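# Stand the tool-rest bracket on its foot and kit it with the polishing bar

### The job

The L-shaped metal bracket lies on its long leg: tip it over its corner, close to where it lies, so that it stands on its short leg on the bench, and let go. Then take it again and stand it in its outline on the layout board, with the upright leg over the black band, and lay the brown polishing bar flat in the other outline (bar before or after the bracket, either end first). Set things down without dropping them, and leave the tape roll, the tin and the file where they are.

Things in the scene. Friction and masses are not known exactly. Their poses are not given: they have to be found in the camera images.
- bracket_corner (a point): The outer corner (heel) of the bare aluminium L-shaped bracket, mid-width; 50 mm wide, both legs 12 mm thick. Axes (of the bracket): x along its width (25 mm to either side), y along the long leg (100 mm from the corner to its end), z along the short leg (70 mm from the corner to its end); the material lies at y and z above 0. At the start y is level, pointing roughly to the robot's left, and z is up; when it stands on its short leg, y is up. 0.18 to 0.33 kg, loose.
- bracket_foot (a point): Centre of the bracket's short leg, in mid-thickness: 6 mm along y and 35 mm along z from the corner; same axes as bracket_corner. The short leg is the foot that it has to stand on.
- bracket_long (a point): Centre of the bracket's long leg, in mid-thickness: 50 mm along y and 6 mm along z from the corner; same axes as bracket_corner.
- foot_spot (a point): Centre of the drawn outline for the bracket's foot, on the top face of the plywood layout board (130 x 220 x 8 mm, fixed, its top 8 mm above the bench). Axes of the board: x along its 130 mm, y along its 220 mm, z up. The foot lies 70 mm along x and 50 mm along y; the line is drawn 3 mm outside it.
- upright_spot (a point): Centre of the black band (12 x 50 mm) inside that outline, at its +x end, 29 mm along the board's x from foot_spot, on the board's top: here the upright long leg stands, so the foot points from it to the board's -x.
- bar_spot (a point): Centre of the plain drawn rectangle for the polishing bar, on the board's top, 135 mm along the board's -y from foot_spot; the bar's 88 mm length lies along the board's x. Same axes.
- bar_mid (a point): Centre (12 mm up) of the brown brick-like polishing bar, 36 mm along x, 88 mm along y, 24 mm high along z; loose, on the bench, z up, its length roughly along the world x at the start.
- tape: Bystander: roll of masking tape, 92 mm across, 24 mm high, origin in the middle of its underside. The bar and the roll may have changed places.
- wax_tin: Bystander: flat green tin, 78 mm across, 23 mm high, origin in the middle of its underside.
- file: Bystander: needle file with a handle, 175 mm long along its y, 15 mm high, origin in the middle of its underside.
Not all that is in view belongs to the job. Leave any blue look-alike of the part that bears bar_mid alone.

How it is judged:
By the outcome, as a careful person would: the job done as asked, in the order asked, and still so for the second after the job is handed in, with the robot touching nothing.
It also fails if it takes over 69 s, if anything falls off the work surface, if the arm or the gripper's body presses on something with over 40 N, if the wrist force passes 120 N, or if a joint passes its speed limit or range.

### The arm

A 6-joint arm with a two-finger parallel gripper is mounted at the origin on the work surface; the furniture and walls round the work are solid. World frame = base frame: x ahead of the robot, y to its left, z up, the work surface at z = 0. Lengths are in m, angles in rad, forces in N, time in s.
With the tool pointing down it reaches from about 0.325 to 0.85 m from the base axis. Payload 15.5 kg.
Tool frame: the origin (TCP) lies on the front face of the gripper's body, between the roots of the fingers; the fingertips stand ctrl.nose_length ahead of it and the grasp point (between the pads) lies 60 mm ahead of it (ctrl.nose_length is the distance from the TCP to the fingertips, in m); z points along the fingers, y is the line along which they close (so a half turn about z gives the same grasp; the last joint's range is limited). The gripper opens to 91 mm and grips with 3 to 60 N. Pads are 32 mm wide; open, the fingers measure 118 mm over their backs; the gripper's body (76 mm by 178 mm) begins 60 mm behind the grasp point.
Start: joints at [1.137, 0.494, 1.345, -0, 1.302, -0.096], TCP at [0.208, 0.589, 0.292] pointing down, gripper open.
Joint ranges: [-2.91, 2.91], [-0.82, 2.16], [0.22, 2.67], [-1.22, 4.37], [0.12, 2.79], [-3.08, 3.08]. Speed limits (rad/s): [1.89, 1.89, 2.57, 3.01, 3.01, 3.01].

### API

Orientations are given as a 3x3 rotation matrix whose columns are the frame's x, y, z axes.
In Python, from workcell import ctrl, move_gripper, solver, viewer, job, finder gives the robot as it stands. Calls block until the motion is done:
- ctrl.move_pose(position, orientation): joint-space move of the TCP to a pose.
- ctrl.line_to(position, speed=0.15, rotation=None): straight line of the TCP; rotation=None keeps the orientation; speed is the mean speed in m/s.
- ctrl.move_joints(angles): joint-space move.
- move_gripper(opening, force=None): opening from 0.0 (shut) to 1.0 (fully open); force is the grip in N (None keeps the last); returns when the fingers have stopped.
- ctrl.sleep(seconds).
- solver.solve_ik(position, orientation): joint angles nearest the present ones, or None.
- viewer.camera(name): name is "scene" or "top"; returns the picture (400x640x3 uint8, blue, green, red); there is no depth.
- viewer.get_calibration(name): a dict with "fx", "fy", "cx", "cy" (pixels), "dist_coeffs" ([k1, k2, p1, p2, k3] as OpenCV has them; the pictures are not rectified), "R" (3x3) and "t" (3): a world point X has camera coordinates R X + t. Camera axes: x right, y down, z forward; pixel columns grow to the right and rows downward; lengths in m; the calibration is good to about 2 mm. A picture is of the moment at which its call begins. get_calibration takes no time and is no camera call.
A pose or a line that the arm cannot do raises ctrl.IKError and nothing moves.
- job.sign_off(): hands the job in; it is judged then, once.
Trained networks look in the newest picture that a camera, given by its name, has taken for a name from the list of things; names that differ only in an ending like _2 or _b are one class to them, and where a whole thing is asked for, a point or a joint stands for the part that bears it (a point fixed in the world has none). Each returns a list of dicts, best first, with "p" (0 to 1); they miss things now and then, are a little off and sometimes report something else, mostly with a low value. They report only what shows in the picture. A call takes as long as a camera call. They do not tell look-alikes from the thing itself.
- finder.look_for(label, camera): "point" ([x, y, z] in m, in the coordinates of the camera as it stood for that picture, good to about 4 mm: the middle of the surface that is visible of it).
- finder.cut_out(label, camera): "pixels" (400x640 bool, what is visible of it).
- finder.pinpoint(label, camera): "point" ([x, y, z] in m, in the coordinates of the camera as it stood for that picture, good to about 4 mm: a listed point, or the origin of a listed thing).
Readings, each from a call of its own:
- ctrl.read_clock(): time.
- ctrl.read_joint_positions(): joint angles.
- ctrl.read_joint_velocities(): joint speeds.
- ctrl.read_joint_torque(): joint torques, N m.
- ctrl.read_tool_pos(): TCP position.
- ctrl.read_ee_rot(): TCP orientation.
- ctrl.read_wrist_force(): force on the tool from outside, world axes, zero at the start.
- ctrl.read_torque(): the same for the moment, N m.
- ctrl.read_finger_gap(): opening from 0.0 (shut) to 1.0 (fully open).
- ctrl.read_grasp_force(): force on a finger pad.
Only numpy, scipy, OpenCV 4.12 (cv2) and the standard library are available. Lean on these libraries where they do the work, as an engineer would, in place of code of your own. Each camera call takes 0.05 s, during which the arm holds its last target. There are 200 camera calls.

## Working session

There is one attempt and no reset: what is moved stays moved. The work goes in short steps, each a Python script; the robot and the scene stay as the last script left them, time stands still between calls to the robot, and variables do not carry over. Pictures are saved under pics/ and viewed, at most 10 in all, crops included, and the job is handed in when it is done.

```bash
ls; mkdir -p pics; python3 - <<'E'
from workcell import ctrl, viewer, finder
import cv2, numpy as np
print(ctrl.read_clock(), ctrl.nose_length)
for c in ("scene","top"):
    im=viewer.camera(c); cv2.imwrite(f"pics/a_{c}.png",im)
    k=viewer.get_calibration(c); R=np.array(k["R"]);t=np.array(k["t"])
    print(c,k["fx"],k["dist_coeffs"],"cam at",-R.T@t)
    for l in ["bracket_corner","bracket_foot","bracket_long","foot_spot","upright_spot","bar_spot","bar_mid","tape","wax_tin","file"]:
        for d in finder.pinpoint(l,c)[:3]:
            print(c,l,round(d["p"],2),np.round(R.T@(np.array(d["point"])-t),4))
print(ctrl.read_clock())
E
```

```text
pics
0.0 0.0783
scene 428.65455722270093 [-0.02720259  0.          0.          0.          0.        ] cam at [-0.24029068  0.99731417  0.48519736]
scene bracket_corner 0.69 [ 0.5131  0.3744 -0.0046]
scene bracket_corner 0.23 [0.4921 0.4215 0.0044]
scene bracket_foot 0.55 [0.5114 0.3824 0.0337]
scene bracket_long 0.82 [0.4924 0.421  0.0038]
scene foot_spot 0.86 [0.5115 0.0506 0.0058]
scene upright_spot 0.6 [0.54   0.0553 0.0096]
scene bar_spot 0.91 [ 0.5147 -0.0854  0.0065]
scene bar_mid 0.76 [0.3804 0.2749 0.0072]
scene bar_mid 0.56 [0.2559 0.2772 0.0105]
scene tape 0.91 [0.5335 0.1918 0.0006]
scene tape 0.4 [ 0.5139  0.3757 -0.0024]
scene tape 0.16 [ 0.5822  0.5629 -0.0044]
scene wax_tin 0.97 [0.5843 0.5618 0.    ]
top 390.89377555240645 [0.0131728 0.        0.        0.        0.       ] cam at [0.35805473 0.20501888 1.0626522 ]
top bracket_corner 0.75 [ 0.5189  0.372  -0.0039]
top bracket_foot 0.85 [0.5094 0.3821 0.0372]
top bracket_foot 0.22 [0.3857 0.2752 0.0127]
top bracket_long 0.69 [0.4947 0.4164 0.0108]
top foot_spot 0.78 [0.514  0.0519 0.0108]
top upright_spot 0.77 [0.5462 0.0498 0.0116]
top bar_spot 0.66 [ 0.5154 -0.0864  0.0094]
top bar_spot 0.22 [0.5168 0.0494 0.0068]
top bar_mid 0.68 [0.2516 0.2761 0.0121]
top bar_mid 0.25 [0.4945 0.4186 0.0121]
top tape 0.81 [0.5351 0.1832 0.0064]
top wax_tin 0.94 [0.5882 0.5623 0.0017]
top file 0.47 [0.3409 0.4353 0.0044]
1.1
```

View pics/a_top.png

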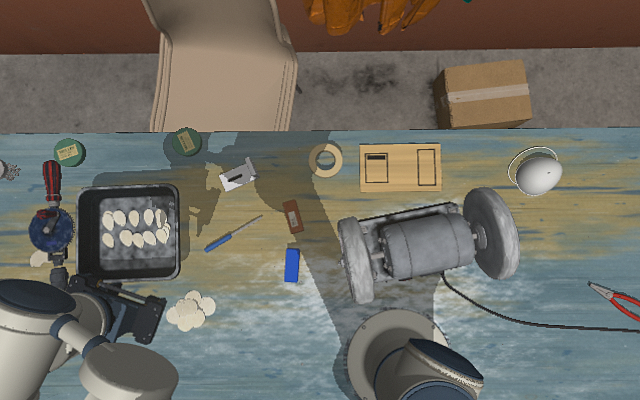

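View pics/a_scene.png

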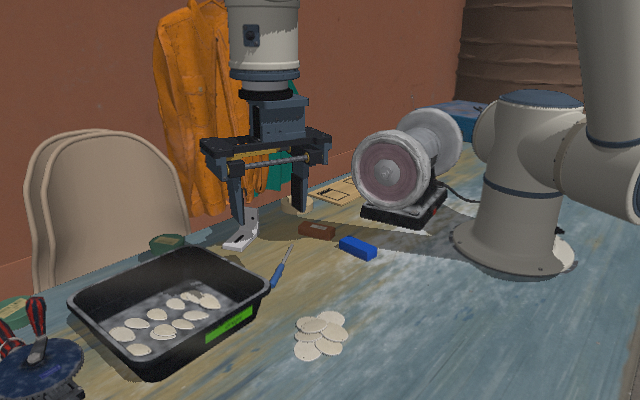

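The top view shows the brown bar at (292,216) with the blue look-alike below it at (292,264). It also shows the bracket at (238,175), tape at (325,160), the board at (400,167) with its black band at (376,157), and the grinder at (430,250). In the scene view a finger partly hides the bracket at (243,230). I'll move the arm clear, zoom in and check IK for the tilted poses.

```bash
cat > h.py <<'E'
from workcell import ctrl, move_gripper, solver, viewer, job, finder
import cv2, numpy as np
from scipy.optimize import minimize
from scipy.spatial.transform import Rotation as Ro
def cal(c):
    k=viewer.get_calibration(c); K=np.array([[k["fx"],0,k["cx"]],[0,k["fy"],k["cy"]],[0,0,1.]])
    return K,np.array(k["dist_coeffs"],float),np.array(k["R"]),np.array(k["t"],float)
def proj(P,c):
    K,D,R,t=cal(c); return cv2.projectPoints(np.array(P,float).reshape(-1,3),cv2.Rodrigues(R)[0],t,K,D)[0].reshape(-1,2)
def box(lo,hi): return np.array([[a,b,c] for a in (lo[0],hi[0]) for b in (lo[1],hi[1]) for c in (lo[2],hi[2])])
S=8
def render(boxes,c,roi):
    x0,y0,x1,y1=roi; m=np.zeros(((y1-y0)*S,(x1-x0)*S),np.uint8)
    for b in boxes:
        q=((proj(b,c)-[x0,y0]+.5)*S-.5)
        cv2.fillConvexPoly(m,cv2.convexHull(np.round(q).astype(np.int32)),255)
    return cv2.resize(m,(x1-x0,y1-y0),interpolation=cv2.INTER_AREA)/255.
def fit(boxes_of,p0,masks,steps):
    """masks: {camera: bool mask}; maximise soft IoU over parameters"""
    rois={}
    for c,m in masks.items():
        ys,xs=np.where(m); rois[c]=(max(xs.min()-12,0),max(ys.min()-12,0),xs.max()+13,ys.max()+13)
    def cost(p):
        s=0
        for c,m in masks.items():
            x0,y0,x1,y1=rois[c]; r=render(boxes_of(p),c,rois[c]); mm=m[y0:y1,x0:x1]
            s+=1-np.minimum(r,mm).sum()/np.maximum(r,mm).sum()
        return s
    p0=np.array(p0,float); best=None
    sim=np.vstack([p0]+[p0+np.eye(len(p0))[i]*steps[i] for i in range(len(p0))])
    r=minimize(cost,p0,method="Nelder-Mead",options=dict(initial_simplex=sim,maxiter=400,xatol=1e-4,fatol=1e-4))
    return r.x,r.fun
def grasp(g,R):  # TCP for grasp point g
    return np.array(g)-.06*R[:,2]
def toolR(closing,d):  # y=closing, z=d
    y=np.array(closing,float);y/=np.linalg.norm(y);d=np.array(d,float)
    d=d-y*(d@y);d/=np.linalg.norm(d);return np.stack([np.cross(y,d),y,d],1)
E
python3 - <<'E'
from h import *
yb=np.array([-.44,.9,0]);yb/=np.linalg.norm(yb);up=np.array([0,0,1.]);xb=np.cross(yb,up)
co=np.array([.516,.373,0])
for yy,zz in ((27,27),(20,35)):
 for al in (20,30,40,45,50,60):  # tool approach tilt at start from vertical
  for s in (1,-1):
    out=[]
    for th in np.radians([0,30,60,90]):
        Y=np.cos(th)*yb+np.sin(th)*up; Z=-np.sin(th)*yb+np.cos(th)*up
        a=np.radians(al); d=-np.sin(a)*Y-np.cos(a)*Z
        R=toolR(s*xb,d); q=solver.solve_ik(grasp(co+yy/1e3*Y+zz/1e3*Z,R),R)
        out.append(None if q is None else list(map(float,np.round(q,2))))
    print(yy,zz,al,s,out if al in(30,45,60) else [o is not None for o in out])
# vertical regrasp & place
for n,g,y in (("re",co+.085*up-.006*yb*0,xb),("pl",[.542,.051,.095],[0,1,0]),("bar",[.38,.275,.02],[0,1,0]),("barpl",[.515,-.086,.03],[0,1,0])):
  for s in (1,-1):
    R=toolR(s*np.array(y),[0,0,-1]); print(n,s,np.round(solver.solve_ik(grasp(g,R),R) if solver.solve_ik(grasp(g,R),R) is not None else [],2))
a=cv2.imread("pics/a_top.png")
cv2.imwrite("pics/crop1.png",np.hstack([cv2.resize(a[135:205,210:280],(350,350),interpolation=cv2.INTER_CUBIC),cv2.resize(a[132:202,355:445],(450,350),interpolation=cv2.INTER_CUBIC)]))
E
```

```text
27 27 20 1 [True, True, True, True]
27 27 20 -1 [True, True, True, True]
27 27 30 1 [[0.82, 0.87, 1.34, -0.53, 1.19, 0.63], [0.55, 0.74, 1.48, 0.0, 0.92, 0.09], [0.25, 0.8, 1.52, 0.61, 1.03, -0.58], [0.04, 1.02, 1.44, 0.94, 1.4, -0.95]]
27 27 30 -1 [[0.82, 0.87, 1.34, -0.53, 1.19, -2.51], [0.55, 0.74, 1.48, 0.0, 0.92, -3.05], [0.25, 0.8, 1.52, 0.61, 1.03, 2.56], [0.04, 1.02, 1.44, 0.94, 1.4, 2.19]]
27 27 40 1 [True, True, True, True]
27 27 40 -1 [True, True, True, True]
27 27 45 1 [[0.91, 0.98, 1.25, -0.7, 1.38, 0.76], [0.68, 0.78, 1.43, -0.3, 1.02, 0.4], [0.38, 0.74, 1.52, 0.33, 0.93, -0.28], [0.12, 0.9, 1.49, 0.8, 1.2, -0.81]]
27 27 45 -1 [[0.91, 0.98, 1.25, -0.7, 1.38, -2.38], [0.68, 0.78, 1.43, -0.3, 1.02, -2.75], [0.38, 0.74, 1.52, 0.33, 0.93, 2.86], [0.12, 0.9, 1.49, 0.8, 1.2, 2.33]]
27 27 50 1 [True, True, True, True]
27 27 50 -1 [True, True, True, True]
27 27 60 1 [[0.97, 1.1, 1.15, -0.85, 1.59, 0.83], [0.8, 0.85, 1.36, -0.54, 1.18, 0.61], [0.52, 0.73, 1.49, 0.0, 0.91, 0.06], [0.22, 0.81, 1.52, 0.6, 1.03, -0.61]]
27 27 60 -1 [[0.97, 1.1, 1.15, -0.85, 1.59, -2.31], [0.8, 0.85,
[... 932 characters left out ...]
ue, True]
20 35 50 -1 [True, True, True, True]
20 35 60 1 [[0.96, 1.08, 1.17, -0.86, 1.58, 0.83], [0.78, 0.84, 1.37, -0.54, 1.17, 0.6], [0.5, 0.74, 1.5, 0.0, 0.91, 0.05], [0.21, 0.82, 1.52, 0.6, 1.03, -0.62]]
20 35 60 -1 [[0.96, 1.08, 1.17, -0.86, 1.58, -2.32], [0.78, 0.84, 1.37, -0.54, 1.17, -2.54], None, [0.21, 0.82, 1.52, 0.6, 1.03, 2.52]]
re 1 [ 0.53  0.67  1.46 -0.    1.01  0.08]
re -1 [ 0.53  0.67  1.46 -0.    1.01 -3.06]
pl 1 [-0.02  0.56  1.69 -0.    0.89 -1.59]
pl -1 [-0.02  0.56  1.69 -0.    0.89  1.55]
bar 1 [ 0.5   0.63  1.93 -0.    0.59 -1.07]
bar -1 [ 0.5   0.63  1.93 -0.    0.59  2.07]
barpl 1 [-0.28  0.65  1.79 -0.    0.71 -1.85]
barpl -1 [-0.28  0.65  1.79 -0.    0.71  1.29]
```

View pics/crop1.png

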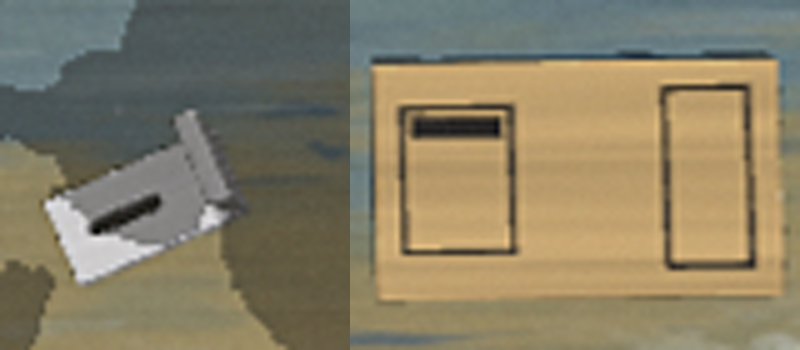

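The crop shows the short leg upright at the bracket's right end and the long leg running down-left. On the board, the foot outline with its band is on the left and the bar outline on the right. I'll raise the arm for a clear view, then fit the models.

```bash
cat >> h.py <<'E'
def brk(p):  # x,y,yaw(of y_b),z, lying
    x,y,a,z=p; Y=np.array([np.cos(a),np.sin(a),0]);Z=np.array([0,0,1.]);X=np.cross(Y,Z)
    M=np.stack([X,Y,Z],1);o=np.array([x,y,z])
    return [box((-.025,0,0),(.025,.1,.012))@M.T+o, box((-.025,0,0),(.025,.012,.07))@M.T+o]
def brk_up(p):  # standing: p yaw = heading of foot (z_b)
    x,y,a,z=p; Z=np.array([np.cos(a),np.sin(a),0]);Y=np.array([0,0,1.]);X=np.cross(Y,Z)
    M=np.stack([X,Y,Z],1);o=np.array([x,y,z])
    return [box((-.025,0,0),(.025,.1,.012))@M.T+o, box((-.025,0,0),(.025,.012,.07))@M.T+o]
def bar(p):  # centre of underside, yaw = heading of length
    x,y,a,z=p; L=np.array([np.cos(a),np.sin(a),0]);W=np.array([-np.sin(a),np.cos(a),0])
    M=np.stack([L,W,[0,0,1.]],1); return [box((-.044,-.018,0),(.044,.018,.024))@M.T+[x,y,z]]
def getmask(label,c,near,rad=30):
    """cut_out candidate whose centroid is nearest the projected 3d point"""
    u=proj(near,c)[0]; best=None
    for d in finder.cut_out(label,c):
        m=np.array(d["pixels"]); ys,xs=np.where(m)
        if len(xs)<20: continue
        e=np.hypot(xs.mean()-u[0],ys.mean()-u[1])
        if e<rad and (best is None or e<best[0]): best=(e,m,d["p"])
    return None if best is None else best[1]
E
python3 - <<'E'
from h import *
p=ctrl.read_tool_pos(); ctrl.line_to([p[0],p[1],p[2]+.15],speed=.25)
ims={c:viewer.camera(c) for c in("scene","top")}
for c in ims: cv2.imwrite(f"pics/b_{c}.png",ims[c])
mb={c:getmask("bracket_long",c,[.5,.405,.02]) for c in ims}
mr={c:getmask("bar_mid",c,[.382,.275,.012]) for c in ims}
for n,ms,f,p0 in (("brk",mb,brk,[.516,.373,np.radians(116),0]),("bar",mr,bar,[.382,.275,.15,0])):
    print(n,{c:None if m is None else int(m.sum()) for c,m in ms.items()})
    ms={c:m for c,m in ms.items() if m is not None}
    for sub in [ms]+[{c:ms[c]} for c in ms]:
        for z in (0,.005):
            if len(sub)==1 and z: continue
            r=fit(lambda q:f(q if len(sub)>1 else [*q[:3],0]),[*p0[:3],z],sub,[.006,.006,.1,.006]); print(list(sub),np.round(r[0],4),round(r[1],3))
# board lines
g=cv2.cvtColor(ims["top"],cv2.COLOR_BGR2GRAY).astype(float); x0,y0,x1,y1=357,138,446,196
roi=g[y0:y1,x0:x1]; bg=cv2.medianBlur(roi.astype(np.uint8),15).astype(float); dark=np.clip(bg-roi,0,None)
def ren(p,w=.0016):
    x,y,a,z=p; R=np.array([[np.cos(a),-np.sin(a)],[np.sin(a),np.cos(a)]]); m=np.zeros(((y1-y0)*S,(x1-x0)*S),np.uint8)
    def poly(cx,cy,hx,hy,v):
        q=np.array([[cx-hx,cy-hy],[cx+hx,cy-hy],[cx+hx,cy+hy],[cx-hx,cy+hy]])@R.T+[x,y]
        q=(proj(np.c_[q,[z]*4],"top")-[x0,y0]+.5)*S-.5; cv2.fillConvexPoly(m,np.round(q).astype(np.int32),v)
    for cx,cy,hx,hy in((0,0,.038,.028),(0,-.135,.047,.021)):
        poly(cx,cy,hx+w/2,hy+w/2,255);poly(cx,cy,hx-w/2,hy-w/2,0)
    poly(.029,0,.006,.025,255)
    return cv2.resize(m,(x1-x0,y1-y0),interpolation=cv2.INTER_AREA)/255.
def cost(p): return -np.corrcoef(cv2.GaussianBlur(ren([*p,.008]),(0,0),.6).ravel(),cv2.GaussianBlur(dark,(0,0),.6).ravel())[0,1]
for s in([.513,.051,0],[.516,.054,.02]):
    s=np.array(s); r=minimize(cost,s,method="Nelder-Mead",options=dict(initial_simplex=np.vstack([s,s+np.diag([.004,.004,.03])]),xatol=1e-5,fatol=1e-5)); print("board",np.round(r.x,4),r.fun)
for c in ims:
    K,D,R,t=cal(c)
    for l in("foot_spot","bar_spot","upright_spot"):
        d=finder.pinpoint(l,c); print(c,l,d and np.round(R.T@(np.array(d[0]["point"])-t),4))
print(ctrl.read_clock(),ctrl.read_joint_positions())
E
```

```text
brk {'scene': 1000, 'top': 725}
['scene', 'top'] [ 0.5156  0.3758  1.9818 -0.0026] 0.139
['scene', 'top'] [ 0.5156  0.3757  1.9767 -0.0028] 0.137
['scene'] [0.5116 0.3772 1.9967 0.005 ] 0.055
['top'] [0.516  0.3766 1.9918 0.002 ] 0.054
bar {'scene': 497, 'top': 445}
['scene', 'top'] [ 0.3845  0.2753  0.2825 -0.0027] 0.207
['scene', 'top'] [ 0.3845  0.2754  0.2865 -0.0029] 0.209
['scene'] [0.3807 0.2765 0.1608 0.0036] 0.13
['top'] [0.385  0.2757 0.2817 0.0013] 0.078
board [0.515  0.0477 0.0118] -0.8172865213159406
board [0.5151 0.0474 0.0117] -0.8153161082798311
scene foot_spot [0.5113 0.0509 0.0044]
scene bar_spot [ 0.5142 -0.0872  0.0098]
scene upright_spot [0.5385 0.0558 0.0083]
top foot_spot [0.4964 0.4194 0.0126]
top bar_spot [0.5901 0.561  0.0034]
top upright_spot [0.543  0.0507 0.0096]
2.45 [ 1.13648861e+00  3.96407828e-01  1.10401644e+00 -1.40455636e-07
  1.64119450e+00 -9.55465003e-02]
```

View pics/b_scene.png

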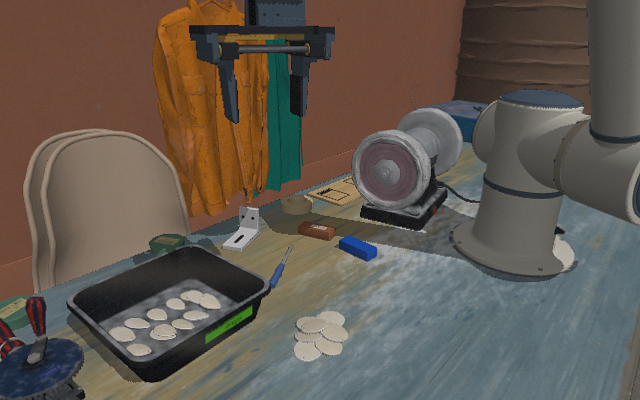

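The arm is now clear of the bracket at (241,230) and the bar at (316,230), and the two-view fits agree to about 4 mm. Next I grip the bracket at 45° across its width and tip it.

```bash
cat > tip.py <<'E'
from h import *
import sys
a=1.985; co=np.array([.5145,.376,0.]); up=np.array([0,0,1.]); yb=np.array([np.cos(a),np.sin(a),0]); xb=np.cross(yb,up)
def pose(th,lift=0,back=0):
    Y=np.cos(th)*yb+np.sin(th)*up; Z=-np.sin(th)*yb+np.cos(th)*up
    d=-(Y+Z)/2**.5; R=toolR(xb,d); return grasp(co+.029*(Y+Z)+lift*up-back*d,R),R
P,R=pose(0,back=.09); ctrl.move_pose(P,R); ctrl.line_to(pose(0)[0],speed=.12)
f0=np.array(ctrl.read_wrist_force()); print("F at grasp",np.round(f0,1))
move_gripper(0.0,force=40); print("gap",ctrl.read_finger_gap()*91,ctrl.read_grasp_force())
if not 46<ctrl.read_finger_gap()*91<55: sys.exit("bad grip")
ctrl.line_to(pose(0,.003)[0],speed=.03)
for th in np.radians([15,30,45,60,75,90]): P,R=pose(th,.003); ctrl.line_to(P,speed=.07,rotation=R)
fz=ctrl.read_wrist_force()[2]; print("Fz held",fz,"gap",ctrl.read_finger_gap()*91)
for l in np.arange(.0025,-.0045,-.0005):
    ctrl.line_to(pose(np.pi/2,l)[0],speed=.02); f=ctrl.read_wrist_force()[2]
    if f-fz>3: break
print("touch at",l,f-fz,ctrl.read_clock())
im=viewer.camera("scene"); cv2.imwrite("pics/c_scene.png",cv2.resize(im[120:300,150:390],(720,540)))
E
python3 tip.py
```

```text
F at grasp [-0.4  0.4  0.4]
gap 48.97959891647912 39.97816979885101
Fz held -2.184005841298456 gap 48.98882276570536
touch at -0.0005 10.167896779211446 10.7583
```

View pics/c_scene.png

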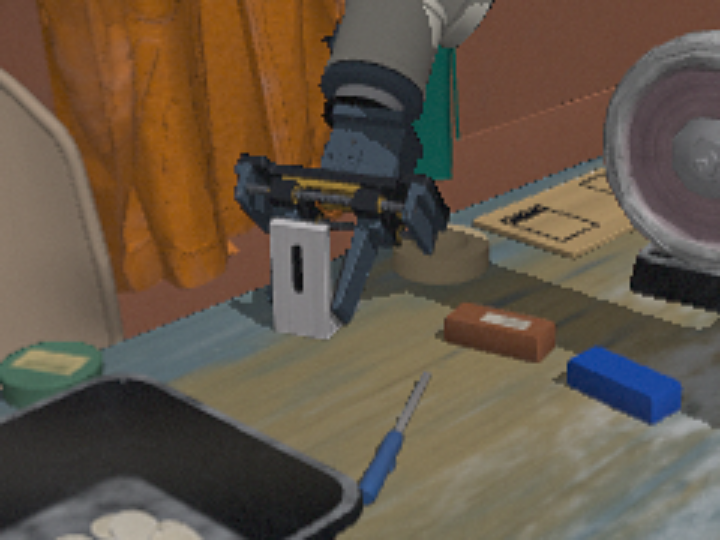

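The bracket stands upright on its foot in the gripper, at (300,275) in the crop. I release, back off and measure it again.

```bash
python3 - <<'E'
from h import *
move_gripper(1.0)
R=np.array(ctrl.read_ee_rot()); p=np.array(ctrl.read_tool_pos())
ctrl.line_to(p-.13*R[:,2],speed=.15); p=p-.13*R[:,2]
# swing aside, high and vertical
Rv=toolR([np.sin(1.985),-np.cos(1.985),0],[0,0,-1]); ctrl.move_pose([.42,.15,.33],Rv)
ims={c:viewer.camera(c) for c in("scene","top")}
cv2.imwrite("pics/d_top.png",ims["top"]);cv2.imwrite("pics/d_scene.png",ims["scene"])
ms={c:getmask("bracket_long",c,[.52,.37,.04],40) for c in ims}
print({c:None if m is None else int(m.sum()) for c,m in ms.items()})
ms={c:m for c,m in ms.items() if m is not None}
for sub in [ms]+[{c:ms[c]} for c in ms]:
    r=fit(lambda q:brk_up(q if len(sub)>1 else [*q[:3],0]),[.5145,.376,1.985-np.pi,0],sub,[.006,.006,.1,.006]); print(list(sub),np.round(r[0],4),round(r[1],3))
print(ctrl.read_clock(),ctrl.read_joint_positions())
a,b=ims["top"][130:230,190:310],ims["scene"][150:250,190:310]
cv2.imwrite("pics/d.png",np.vstack([cv2.resize(a,(360,300)),cv2.resize(b,(360,300))]))
E
```

```text
{'scene': 874, 'top': 552}
['scene', 'top'] [ 0.5167  0.376  -1.1333 -0.0024] 0.127
['scene'] [ 0.5122  0.3786 -1.1197  0.0032] 0.048
['top'] [ 0.5167  0.3763 -1.1335  0.0028] 0.074
13.75 [ 2.08054087e-01  2.01242678e-01  1.70604524e+00  7.76106469e-04
  1.23695456e+00 -2.05719998e-01]
```

View pics/d.png

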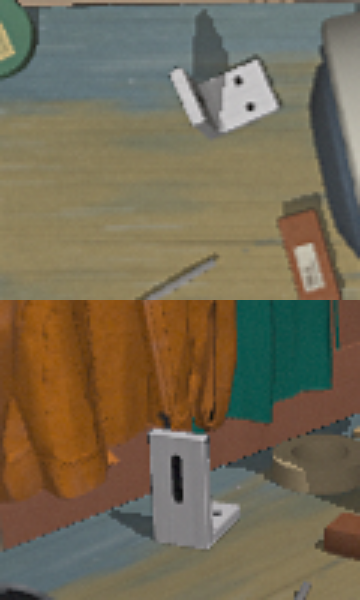

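The bracket is standing free at (540-590, 95) in the stacked picture. I take it again from above and place it.

```bash
cat > place.py <<'E'
from h import *
import sys
up=np.array([0,0,1.])
def leg(c,h,z):  # corner, heading of foot, height of grasp -> pose
    zb=np.array([np.cos(h),np.sin(h),0]); R=toolR(np.cross(up,zb),[0,0,-1]); g=np.array([*c,0])+.006*zb+z*up; return grasp(g,R),R
def down_to_touch(P,R,top,bot,dz=.0006,thr=3):
    fz=ctrl.read_wrist_force()[2]
    for z in np.arange(top,bot,-dz):
        ctrl.line_to([P[0],P[1],z],speed=.02); f=ctrl.read_wrist_force()[2]
        if f-fz>thr: break
    print("touch z",round(z,4),"dF",round(f-fz,1)); return z
if __name__=="__main__":
    P,R=leg([.5145,.3765],1.985-np.pi,.075); ctrl.move_pose(P+.09*up,R); ctrl.line_to(P,speed=.15)
    move_gripper(0.0,force=40); print("gap",ctrl.read_finger_gap()*91,ctrl.read_grasp_force())
    if not 46<ctrl.read_finger_gap()*91<55: sys.exit("bad")
    ctrl.line_to(P+.09*up,speed=.15)
    ph=.0118; F=np.array([.513,.0477]); c=F+.035*np.array([np.cos(ph),np.sin(ph)])
    Q,R=leg(c,ph+np.pi,.083); ctrl.move_pose(Q+.07*up,R); ctrl.line_to(Q+.004*up,speed=.12); ctrl.sleep(.2)
    down_to_touch(Q,R,Q[2]+.003,Q[2]-.004)
    print(ctrl.read_clock(),np.round(ctrl.read_tool_pos(),4))
    im=viewer.camera("scene"); cv2.imwrite("pics/e_scene.png",cv2.resize(im[100:250,260:460],(800,600),interpolation=cv2.INTER_CUBIC))
E
python3 place.py
```

```text
gap 49.5221469854516 40.00038027763367
touch z 0.1424 dF 14.3
20.9667 [0.5421 0.048  0.143 ]
```

View pics/e_scene.png

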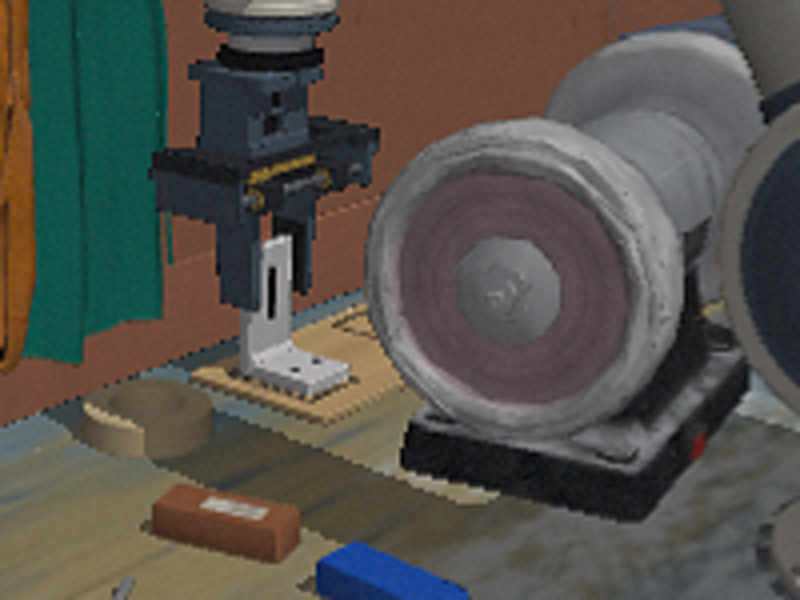

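The bracket stands held on the board within its outline, the line just showing all round at (240-350, 380). I release, clear the view, and check it while measuring the bar.

```bash
python3 - <<'E'
from h import *
move_gripper(1.0)
p=np.array(ctrl.read_tool_pos()); ctrl.line_to(p+[0,0,.13],speed=.2)
ctrl.move_pose([.38,.45,.30],toolR([-.2,.98,0],[0,0,-1]))
ims={c:viewer.camera(c) for c in("scene","top")}
for c in ims: cv2.imwrite(f"pics/f_{c}.png",ims[c])
ms={c:getmask("bracket_long",c,[.525,.048,.04],40) for c in ims}
print({c:None if m is None else int(m.sum()) for c,m in ms.items()})
for sub in [{c:m} for c,m in ms.items() if m is not None]:
    r=fit(lambda q:brk_up([*q[:3],.008]),[.548,.048,.012+np.pi,0],sub,[.006,.006,.1,.006]); print(list(sub),np.round(r[0],4),round(r[1],3))
# bar by colour: brown (+ label filled by hull)
for c in ims:
    m=getmask("bar_mid",c,[.383,.2755,.012]); 
    if m is None: print(c,"none"); continue
    h=cv2.convexHull(np.argwhere(m)[:,::-1].astype(np.int32)); 
    hsv=cv2.cvtColor(ims[c],cv2.COLOR_BGR2HSV); b=((hsv[...,0]<14)&(hsv[...,1]>90)).astype(np.uint8)
    near=cv2.dilate(m.astype(np.uint8),np.ones((7,7))); n,l,s,_=cv2.connectedComponentsWithStats(b*near)
    k=1+s[1:,4].argmax(); hh=cv2.convexHull(np.argwhere(l==k)[:,::-1].astype(np.int32)); mm=np.zeros(m.shape,np.uint8); cv2.fillConvexPoly(mm,hh,1)
    print(c,m.sum(),mm.sum())
    for n,q in(("net",m),("col",mm>0)):
        r=fit(lambda p:bar([*p[:3],0]),[.383,.2755,.2,0],{c:q},[.006,.006,.1,.006]); print(c,n,np.round(r[0][:3],4),round(r[1],3))
print(ctrl.read_clock())
t=ims["top"]
cv2.imwrite("pics/f.png",np.hstack([cv2.resize(t[132:202,355:445],(450,350),interpolation=cv2.INTER_CUBIC),cv2.resize(t[190:250,262:322],(350,350),interpolation=cv2.INTER_CUBIC)]))
E
```

```text
{'scene': 557, 'top': 643}
['scene'] [5.463e-01 5.090e-02 3.212e+00 1.200e-03] 0.101
['top'] [5.4970e-01 4.8800e-02 3.1769e+00 2.6000e-03] 0.052
scene 510 530
scene net [0.3805 0.2785 0.2558] 0.11
scene col [0.3816 0.2775 0.2266] 0.083
top 427 458
top net [0.3847 0.2751 0.2608] 0.085
top col [0.3836 0.2743 0.2814] 0.057
25.15
```

View pics/f.png

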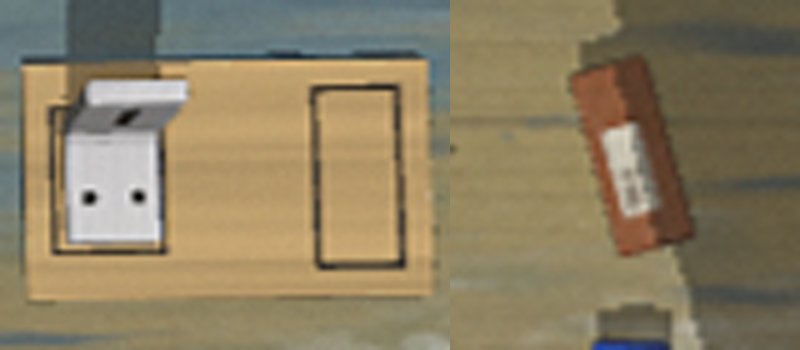

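The foot sits inside its line with an even margin once parallax is allowed for (about 1 mm off), and the bar lies at (632,155) in the crop, turned about 0.24 rad. Now the bar.

```bash
cat > barp.py <<'E'
from place import *
a=.24; R=toolR([-np.sin(a),np.cos(a),0],[0,0,-1]); P=grasp([.3825,.2747,.024],R)
ctrl.move_pose(P+.10*up,R); ctrl.line_to(P,speed=.15)
move_gripper(0.0,force=35); g=ctrl.read_finger_gap()*91; print("gap",g,ctrl.read_grasp_force())
if not 32<g<42: sys.exit("bad")
ctrl.line_to(P+.22*up,speed=.2)
ph=.0118; R=toolR([-np.sin(ph),np.cos(ph),0],[0,0,-1]); Q=grasp([.5145,-.0875,.032],R)
ctrl.move_pose([.54,.20,.30],R); ctrl.move_pose([Q[0],Q[1],.28],R)
ctrl.line_to(Q+.004*up,speed=.15); ctrl.sleep(.2)
down_to_touch(Q,R,Q[2]+.003,Q[2]-.004)
move_gripper(1.0); p=np.array(ctrl.read_tool_pos()); ctrl.line_to(p+.15*up,speed=.2)
ctrl.move_pose([.38,.45,.30],toolR([-.2,.98,0],[0,0,-1]))
ims={c:viewer.camera(c) for c in("scene","top")}
for c in ims: cv2.imwrite(f"pics/g_{c}.png",ims[c])
m=getmask("bar_mid","top",[.5145,-.0875,.02])
if m is not None: print("bar",np.round(fit(lambda p:bar([*p[:3],.008]),[.516,-.0875,.01,0],{"top":m},[.006,.006,.1,.006])[0][:3],4))
print(ctrl.read_clock())
cv2.imwrite("pics/g.png",cv2.resize(ims["top"][132:202,355:445],(720,560),interpolation=cv2.INTER_CUBIC))
E
python3 barp.py
```

```text
gap 35.91870629887105 34.58805441856384
touch z 0.0914 dF 13.0
bar [ 0.5169 -0.0867  0.0319]
38.1333
```

View pics/g.png

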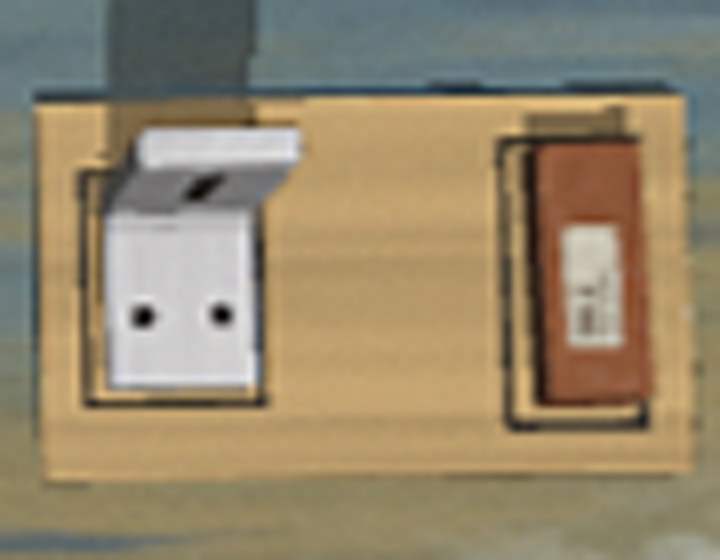

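The bracket and the bar both look centred in their outlines once parallax is allowed for. One quick numeric check of the bar's lateral position before handing in.

```bash
python3 - <<'E'
from h import *
b=cv2.imread("pics/f_top.png");g=cv2.imread("pics/g_top.png")
for r in(160,167,174): print(r,"before",b[r,414:442,0].tolist(),"\n after",g[r,414:442,0].tolist())
for x,y in((.5145,-.0875),(.5165,-.0875)):
    a=.0118;R=np.array([[np.cos(a),-np.sin(a)],[np.sin(a),np.cos(a)]])
    for z,w in((.008,.021),(.008,.018),(.032,.018)): print(z,w,np.round(proj([[*(R@[0,s*w]+[x,y]),z] for s in(1,-1)],"top"),2).tolist())
E
```

```text
160 before [108, 108, 112, 64, 64, 103, 106, 105, 103, 104, 104, 106, 105, 106, 105, 107, 106, 102, 106, 99, 55, 81, 109, 102, 105, 106, 97, 93] 
 after [107, 104, 111, 68, 63, 109, 73, 20, 37, 50, 63, 93, 132, 150, 148, 146, 148, 125, 77, 49, 48, 80, 103, 106, 104, 105, 95, 96]
167 before [105, 106, 110, 75, 53, 96, 109, 103, 103, 107, 104, 103, 104, 105, 102, 105, 102, 106, 103, 106, 69, 64, 101, 108, 105, 104, 100, 97] 
 after [105, 105, 111, 74, 53, 100, 81, 29, 33, 46, 50, 109, 163, 165, 160, 156, 139, 165, 132, 44, 53, 62, 94, 107, 104, 105, 102, 95]
174 before [111, 109, 117, 90, 53, 95, 116, 111, 107, 110, 108, 108, 108, 108, 108, 109, 108, 109, 112, 113, 78, 56, 99, 114, 112, 110, 110, 102] 
 after [109, 110, 115, 88, 53, 97, 105, 61, 27, 41, 53, 81, 160, 172, 168, 177, 174, 189, 148, 71, 50, 53, 83, 108, 112, 110, 109, 100]
0.008 0.021 [[418.48, 167.37], [434.03, 167.05]]
0.008 0.018 [[419.59, 167.35], [432.92, 167.07]]
0.032 0.018 [[421.92, 166.0], [435.56, 165.71]]
0.008 0.021 [[418.46, 166.64], [434.01, 166.31]]
0.008 0.018 [[419.57, 166.62], [432.9, 166.34]]
0.032 0.018 [[421.9, 165.25], [435.54, 164.96]]
```

```bash
python3 -c "
from workcell import job,ctrl
print(ctrl.read_clock(), job.sign_off())"
```

```text
the job is handed in; nothing more can be done
38.1333 None
```

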